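# Make the spice caddy ready to carry

## Robot

A 6-joint arm with a two-finger parallel gripper is mounted at the origin on a cart in front of the work surface, level with it; the furniture and walls round the work are solid. World frame = base frame: x ahead of the robot, y to its left, z up, the work surface at z = 0. Lengths are in m, angles in degrees, forces in N, time in s.
With the tool pointing down it reaches from about 0.25 to 0.725 m from the base axis. Payload 4 kg.
Tool frame: the origin (TCP) lies between the finger pads; the fingertips stand 11 mm ahead of it and the grasp point (between the pads) lies 8 mm behind it (r.finger_overhang is the distance from the TCP to the fingertips, in m); z points along the fingers, y is the line along which they close (so a half turn about z gives the same grasp; the last joint's range is limited). The gripper opens to 85 mm and grips with 20 to 120 N. Pads are 22 mm wide; open, the fingers measure 114 mm over their backs; the gripper's body (76 mm by 85 mm) begins 54 mm behind the grasp point. The pads swing forward as they close: fully open they stand 13 mm farther back than shut.
Start: joints at [-76.891, 13.785, 0.286, 76.501, 0, 90], TCP at [0.113, -0.487, 0.242] pointing down, gripper open.
Joint ranges: [-155.79, 155.79], [-60.16, 107.12], [-62.33, 73.08], [-114, 123.19], [-81.49, 82.49], [-180, 180]. Speed limits (degrees/s): [159.86, 159.86, 180, 180, 180, 180].

## Interface

Orientations are given as a 3x3 rotation matrix whose columns are the frame's x, y, z axes.
In Python, from station import r gives the robot as it stands.
- The arm moves only by the tool step_arm, never from a script. Its argument "commands" is one flat list of numbers, 6 for each row, row after row: the shift along the tool's x, y, z as a fraction of full scale, then the turn, a rotation vector about the tool's x, y, z as a fraction of full scale. A call has 1 to 5 rows; each row shifts and turns the commanded pose from where the row before left it, along the tool's axes as they then stand; what a row does not reach is not made up. Full scale, the value 1, is 0.04 m for a shift and 10 degrees for a turn. A row lasts 1/8 s, in which the tool goes at most 62.5 mm and 10.7 degrees, less where a joint would pass 70% of its speed; a pose out of reach is approached as far as the arm can. A call with a number of a shift or a turn outside -1 to 1 is refused whole. A call with a gripper value outside its range is refused whole. "claw" is the opening in per cent of the stroke, from 0 (shut) to 100 (fully open), set as the call begins (left out, the last holds). The fingers move at their own pace and stop on an object; "squeeze" is the grip in N (left out, the last holds). Time passes only in rows, so rows that do not move let the fingers close. It gives the time, the measured TCP pose, the force, the opening and the grip force at its end, in the units of the state.
- r.get_obs(): the state, without advancing time (a new reading comes with each control period).
- r.read_camera(name): name is "scene" or "top" or "wrist"; returns a dict with "pixels" (480x640x3 uint8, blue, green, red), "fx", "fy", "cx", "cy" (pixels), "pose" (4x4, takes a point from camera to world coordinates). Camera axes: x right, y up, looking along -z (the intrinsics and any distortion apply to the point x, -y, -z); pixel columns grow to the right and rows downward; lengths in m; the calibration is good to about 2 mm. A picture is of the moment at which its call begins. There is no depth.
- r.sign_off(): hands the job in; it is judged then, once.
The state is a dict: "clock": time; "joint_positions": joint angles; "dq": joint speeds; "joint_efforts": joint torques, N m; "eef_pos": TCP position; "eef_rot": TCP orientation; "ft_force": force on the tool from outside, world axes, zero at the start; "torque": the same for the moment, N m; "grip_width": finger opening in m; "grip_force": force on a finger pad.
Only numpy, scipy, OpenCV 4.12 (cv2) and the standard library are available. Lean on these libraries where they do the work, as an engineer would, in place of code of your own. Each camera call takes 0.05 s, during which the arm holds its last target. There are 200 camera calls.

## Task

Get the loaded spice caddy ready to carry: swing its hinged front bar down until it rests fully in its catch, and pull the black T-handle straight up until its orange lock button clicks out and the handle stays up by itself. Either may be done first; leave the jars and the two shakers standing in their places in the caddy, and let go of everything.

Things in the scene. Friction and masses are not known exactly. Their poses are not given: they have to be found in the camera images.
- caddy: Low wooden spice caddy, 180 (x) x 224 (y) mm, heavy: it does not move. Origin: centre of its underside, z up; -x is its front, with the hinged bar. Floor at z 10. A square dark steel sleeve (24 x 24, top at z 165) stands in its middle; in front of it (x -50; y -54, 0, 54) three spice jars, behind it (x 48) two shakers, and a fixed rail 73 high along the rear.
- handle (a joint): Height in m by which the telescoping handle is pulled up out of the sleeve, straight up: 0 fully down, end stop at 0.0905. The moving part weighs 0.37 kg and sinks back down unless locked; the pull takes about 5 to 8 N, more at the stop. At 0.0885 and above the lock button clicks out; when let go the handle then rests on the button at about 0.088.
- handle_grip (a point): Centre of the black round T-bar on top of the handle: diameter 20 mm, 110 mm long, its axis along the caddy's y. The inner tube (16 x 16 mm, its top 18 mm a collar 19.5 x 26) hangs below it. With the handle down it is 205 mm above the caddy's underside, 40 mm above the sleeve's top. Axes as the caddy's.
- lock_button (a joint): How far in m the orange spring button (10 x 10 mm), carried by the inner tube, has moved out towards the caddy's front: about 0.0005 while hidden in the sleeve, about 0.009 when clicked out through the window near the top of the sleeve's front face, standing 6 mm proud. It springs out by itself; it need not be touched.
- front_bar (a joint): Angle in rad of the steel front bar (8 mm thick) about its hinge, whose axis is the caddy's x: 0 = level, down in the catch (hard stop), grows as its free end swings up, limit 1.35. The hinge is stiff: the bar stays where it is left; under 2 N at the tab moves it.
- bar_hinge (a point): Hinge of the front bar, at the right end of the caddy's front: (-88, -100, 75) mm in the caddy's frame, on the bar's axis.
- bar_tab (a point): Point 17 mm in front of the bar's axis on the red tab at the bar's free end, 225 mm from the hinge along the bar, at mid thickness. The tab is a plate 34 mm (caddy x, from 5 mm behind to 29 mm in front of the bar's axis) x 30 mm (along the bar) x 8 mm thick. With the bar closed the point lies at (-105, 125, 75) mm in the caddy's frame, left of the catch, clear of the jars.
- spice_jar_1: Spice jar, red cap, 45 mm diameter, 106 high, front row right. Origin at the centre of its underside, z up.
- spice_jar_5: Spice jar, green cap, 44 mm diameter, 100 high, front row middle. Origin at the centre of its underside, z up.
- spice_jar_2: Spice jar, red cap, 45 mm diameter, 106 high, front row left. Origin at the centre of its underside, z up.
- mill_3: Salt shaker with grey cap, 44 mm diameter, 90 high, rear row. Origin at the centre of its underside, z up.
- mill_2: Pepper shaker with grey cap, 44 mm diameter, 90 high, rear row. Origin at the centre of its underside, z up.
- bar_catch (a point): Where the closed front bar's axis lies in its U-shaped steel catch, open at the top, left end of the caddy's front: (-88, 78, 75) mm in the caddy's frame; the catch is 20 mm deep (x), 10 wide (y), its prongs reach up to z 84.
There are look-alikes about, which are no part of the job. Leave any pink look-alike of the spice_jar_5 alone. What is shaped like the mill_2 but purple is not meant.

How it is judged:
By the outcome, as a careful person would: the job done as asked, in the order asked, and still so for the second after the job is handed in, with the robot touching nothing.
It also fails if it takes over 48 s, if anything falls off the work surface, if the arm or the gripper's body presses on something with over 40 N, if the wrist force passes 120 N, or if a joint passes its speed limit or range.

## Working session

There is one attempt and no reset: what is moved stays moved. The work goes in short steps, Python scripts to look and compute and a tool call to move; the robot and the scene stay as the last step left them, time stands still between calls to the robot, and variables do not carry over. Pictures are saved under pics/ and viewed, at most 10 in all, crops included, and the job is handed in when it is done.

Besides the shell and the picture viewer there is one more tool, called after "Emit:" by a JSON object that holds its "api" and its "payload". step_arm: Moves the arm, as the interface text tells. Shift numbers are shares of 0.04 m and turn numbers shares of 10 degrees, none past 1 either way. Its arguments: {"type":"object","properties":{"commands":{"type":"array"},"claw":{"type":"number"},"squeeze":{"type":"number"}},"required":["commands"]}

```bash
mkdir -p pics; cat > h.py <<'E'
from station import r
import numpy as np, cv2
def cam(n,save=None):
    c=r.read_camera(n)
    if save: cv2.imwrite('pics/'+save,c['pixels'])
    return c
def ray(c,u,v):
    d=np.array([(u-c['cx'])/c['fx'],-(v-c['cy'])/c['fy'],-1.])
    P=np.array(c['pose']); return P[:3,3],P[:3,:3]@d
def plane(c,u,v,z):
    o,d=ray(c,u,v); return o+d*(z-o[2])/d[2]
def proj(c,p):
    P=np.array(c['pose']); q=P[:3,:3].T@(np.array(p)-P[:3,3])
    return np.array([c['cx']-c['fx']*q[0]/q[2],c['cy']+c['fy']*q[1]/q[2]])
def tri(a,b):
    A=[];B=[]
    M=np.zeros((3,3));v=np.zeros(3)
    for o,d in(a,b):
        d=d/np.linalg.norm(d);Q=np.eye(3)-np.outer(d,d);M+=Q;v+=Q@o
    return np.linalg.solve(M,v)
E
python3 - <<'E'
from h import *
a=cam('scene','s1.png');b=cam('top','t1.png')
for c in(a,b): print([k for k in c],c['fx'],c['cx'],c['cy'],np.round(c['pose'],3).tolist())
o=r.get_obs();print(o['clock'],o['eef_rot'])
E
```

```text
['pixels', 'fx', 'fy', 'cx', 'cy', 'pose'] 489.9847725649711 315.76501427504815 237.50576845630948 [[0.916, 0.289, -0.277, 0.276], [-0.4, 0.64, -0.656, -0.498], [-0.012, 0.712, 0.702, 0.72], [0.0, 0.0, 0.0, 1.0]]
['pixels', 'fx', 'fy', 'cx', 'cy', 'pose'] 476.67862396624827 328.1165500388383 230.79891544556403 [[0.014, 0.995, -0.1, 0.433], [-1.0, 0.014, 0.003, 0.048], [0.004, 0.1, 0.995, 1.009], [0.0, 0.0, 0.0, 1.0]]
0.1 [[ 9.73947099e-01  2.26774899e-01 -4.40217276e-04]
 [ 2.26775326e-01 -9.73945321e-01  1.86095305e-03]
 [-6.73011580e-06 -1.91230024e-03 -9.99998172e-01]]
```

View pics/s1.png

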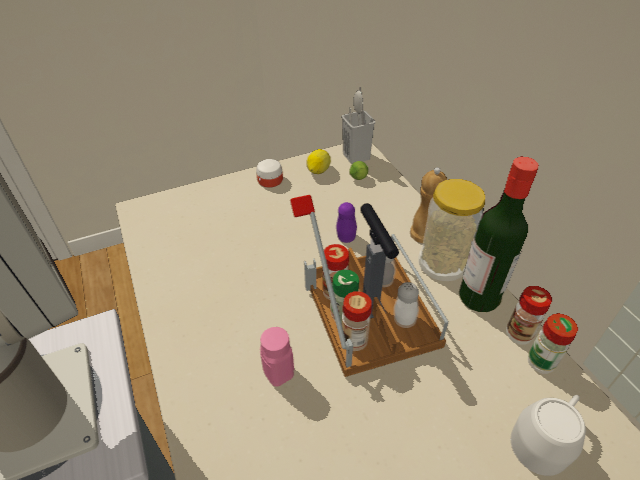

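View pics/t1.png

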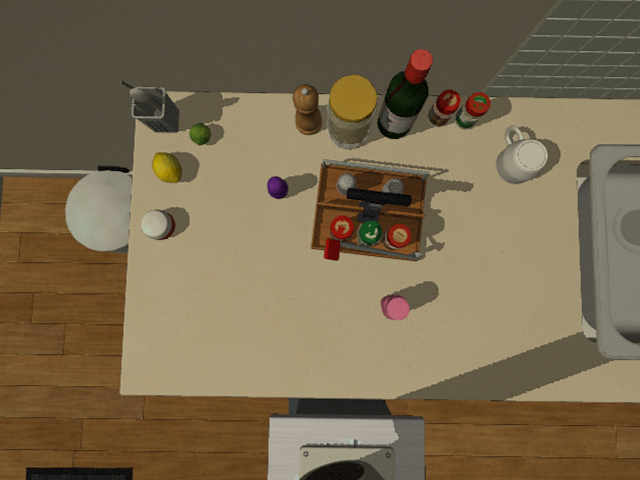

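The scene picture shows the caddy in the middle: T-bar from (365,210) to (392,250), red tab at (302,206), hinge near (347,350). In the top picture the T-bar runs (347,195)-(411,200) and the tab is at (332,248). The look-alikes, the pink jar (scene 277,355) and the purple shaker (346,222), are both outside the caddy. The only T-bar and tab are the caddy's own.

```bash
python3 - <<'E'
from h import *
a=cam('scene');b=cam('top')
def comp(c,m,box):
    x0,y0,x1,y1=box; k=np.zeros(m.shape,np.uint8);k[y0:y1,x0:x1]=m[y0:y1,x0:x1]*255
    n,l,s,ce=cv2.connectedComponentsWithStats(k); i=1+np.argmax(s[1:,4]); 
    ys,xs=np.where(l==i); pts=np.float32(np.c_[xs,ys]); return pts.mean(0),cv2.boxPoints(cv2.minAreaRect(pts)),s[i]
out={}
for n,c,bb,tb in(('s',a,(355,195,402,260),(285,190,318,220)),('t',b,(340,185,418,210),(320,232,345,264))):
    p=c['pixels'].astype(int); dark=p.max(2)<45; red=(p[...,2]>90)&(p[...,1]<40)&(p[...,0]<40)
    out[n]=[comp(c,dark,bb),comp(c,red,tb)]
    for q in out[n]: print(n,q[0],np.round(q[1]).tolist(),q[2])
for i in(0,1):
    print('tri',tri(ray(a,*out['s'][i][0]),ray(b,*out['t'][i][0])))
def ends(box):
    b=box; d=[np.linalg.norm(b[i]-b[(i+1)%4]) for i in range(4)]; i=int(np.argmin(d[:2]))
    return (b[i]+b[(i+1)%4])/2,(b[(i+2)%4]+b[(i+3)%4])/2
es=sorted(ends(out['s'][0][1]),key=lambda e:e[0]); et=sorted(ends(out['t'][0][1]),key=lambda e:e[0])
E=[tri(ray(a,*es[i]),ray(b,*et[i])) for i in(0,1)];print('ends',E,np.linalg.norm(E[0]-E[1]))
x=cv2.resize(a['pixels'][180:380,260:460],(600,600),interpolation=2)
y=cv2.resize(b['pixels'][150:270,300:440],(700,600),interpolation=2)
cv2.imwrite('pics/c1.png',x)
cv2.imwrite('pics/c2.png',y)
E
```

```text
s [378.6922 231.1156] [[354.0, 210.0], [369.0, 201.0], [400.0, 253.0], [386.0, 262.0]] [361 204  38  55 692]
s [302.08694 205.36685] [[290.0, 199.0], [310.0, 194.0], [314.0, 212.0], [294.0, 217.0]] [291 195  23  22 368]
t [377.67966 197.57735] [[345.0, 207.0], [347.0, 187.0], [412.0, 194.0], [410.0, 214.0]] [347 188  65  22 821]
t [328.09525 249.17143] [[324.0, 258.0], [326.0, 239.0], [334.0, 240.0], [332.0, 259.0]] [324 239  11  21 105]
tri [ 0.57345559 -0.03907969  0.19997902]
tri [0.48228286 0.04499866 0.218304  ]
ends [array([0.57189599, 0.0154346 , 0.20927429]), array([ 0.56387044, -0.09631514,  0.20035563])] 0.11239197235455498
```

View pics/c1.png

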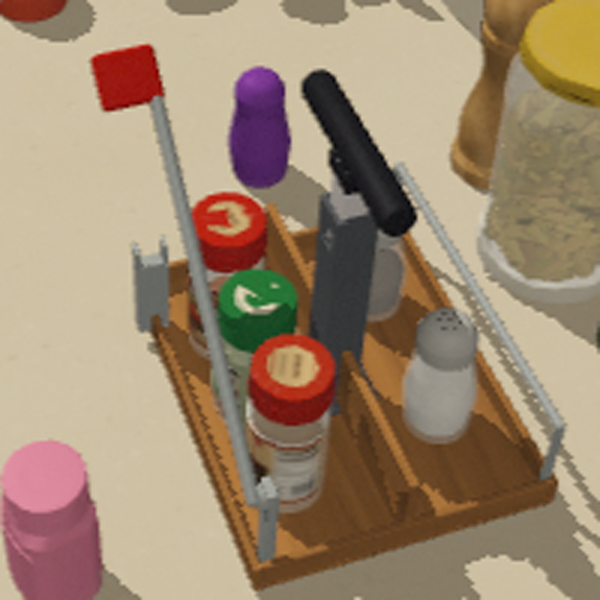

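View pics/c2.png

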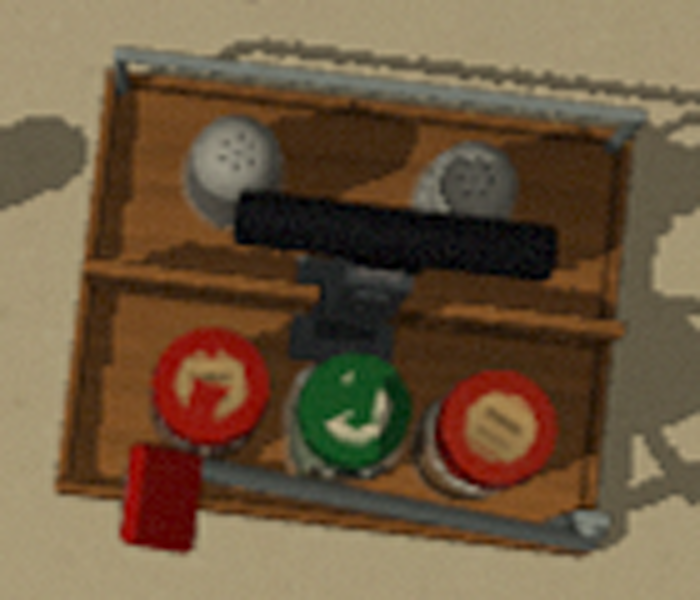

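c1 shows the T-bar from (320,85) to (400,220), the front bar raised about 40° with its tab at (127,77), and the open catch at (150,285). c2 shows the T-bar from (235,235) to (555,255) and the caddy turned about 6° in the image. All the parts belong to the brown caddy. Next I plan the approach.

```bash
cat >> h.py <<'E'
from scipy.spatial.transform import Rotation as R
def goal_rot(yaw):  # tool down, tool y at yaw (deg) in world
    t=np.radians(yaw); y=np.array([np.cos(t),np.sin(t),0]); z=np.array([0,0,-1.]); return np.c_[np.cross(y,z),y,z]
def plan(wps,step=.038,ang=9.5):
    o=r.get_obs(); p=np.array(o['eef_pos']);Q=np.array(o['eef_rot']).reshape(3,3); rows=[]
    for tp,yaw in wps:
        tp=np.array(tp);G=goal_rot(yaw); rv=R.from_matrix(Q.T@G).as_rotvec(degrees=True)
        n=max(1,int(np.ceil(max(np.linalg.norm(tp-p)/step,np.linalg.norm(rv)/ang))))
        for i in range(n):
            loc=Q.T@(tp-p)/n
            rows.append(np.r_[loc/.04,rv/n/10]); Q=Q@R.from_rotvec(rv/n,degrees=True).as_matrix(); p=p+(tp-p)/(n-i) if 0 else p
            p=p+ (Q@R.from_rotvec(-rv/n,degrees=True).as_matrix())@(rows[-1][:3]*.04) if 0 else p
        p=tp
    for i,w in enumerate(rows):print(i,','.join('%.2f'%v for v in w))
YC=-5.5
c,s=np.cos(np.radians(YC)),np.sin(np.radians(YC)); RC=np.array([[c,-s,0],[s,c,0],[0,0,1]])
E
python3 - <<'E'
s=open('h.py').read()
s=s.replace("; p=p+(tp-p)/(n-i) if 0 else p\n","\n")
import re
s='\n'.join(l for l in s.split('\n') if 'if 0 else p' not in l)
open('h.py','w').write(s)
E
python3 - <<'E'
from h import *
b=cam('top'); P=plane(b,378.7,197.8,.207); print(P)
plan([((.20,-.40,.29),-76.9+14),((.568,-.04,.28),YC)])
E
```

```text
[ 0.57127811 -0.03981723  0.207     ]
0 0.65,-0.41,-0.30,-0.00,-0.00,-0.35
1 0.67,-0.36,-0.30,-0.00,-0.00,-0.35
2 0.69,-0.32,-0.30,-0.00,-0.00,-0.35
3 0.71,-0.28,-0.30,-0.00,-0.00,-0.35
4 0.88,-0.27,0.02,-0.00,0.00,-0.41
5 0.90,-0.21,0.02,-0.00,0.00,-0.41
6 0.91,-0.14,0.02,-0.00,0.00,-0.41
7 0.92,-0.08,0.02,-0.00,0.00,-0.41
8 0.92,-0.01,0.02,-0.00,0.00,-0.41
9 0.92,0.05,0.02,-0.00,0.00,-0.41
10 0.91,0.12,0.02,-0.00,0.00,-0.41
11 0.90,0.18,0.02,-0.00,0.00,-0.41
12 0.89,0.25,0.02,-0.00,0.00,-0.41
13 0.87,0.31,0.02,-0.00,0.00,-0.41
14 0.84,0.37,0.02,-0.00,0.00,-0.41
15 0.81,0.43,0.02,-0.00,0.00,-0.41
16 0.78,0.49,0.02,-0.00,0.00,-0.41
17 0.74,0.54,0.02,-0.00,0.00,-0.41
```

Emit:
{"api": "step_arm", "payload": {"commands": [0.65, -0.41, -0.3, 0, 0, -0.35, 0.67, -0.36, -0.3, 0, 0, -0.35, 0.69, -0.32, -0.3, 0, 0, -0.35, 0.71, -0.28, -0.3, 0, 0, -0.35, 0.88, -0.27, 0.02, 0, 0, -0.41], "claw": 100, "squeeze": 60}}

```text
clock: 0.88
eef_pos: [0.2268, -0.3747, 0.2905]
eef_rot: [[0.855, 0.519, 0.001], [0.519, -0.855, -0.002], [-0.0, 0.002, -1.0]]
ft_force: [0.6, -0.3, -0.1]
grip_width: 0.0853
grip_force: 0.0
```

Emit:
{"api": "step_arm", "payload": {"commands": [0.9, -0.21, 0.02, 0, 0, -0.41, 0.91, -0.14, 0.02, 0, 0, -0.41, 0.92, -0.08, 0.02, 0, 0, -0.41, 0.92, -0.01, 0.02, 0, 0, -0.41, 0.92, 0.05, 0.02, 0, 0, -0.41]}}

```text
clock: 1.5
eef_pos: [0.3588, -0.2451, 0.2855]
eef_rot: [[0.618, 0.786, 0.0], [0.786, -0.618, -0.0], [-0.0, 0.0, -1.0]]
ft_force: [0.9, -0.1, -1.2]
grip_width: 0.0858
grip_force: 0.0
```

Emit:
{"api": "step_arm", "payload": {"commands": [0.91, 0.12, 0.02, 0, 0, -0.41, 0.9, 0.18, 0.02, 0, 0, -0.41, 0.89, 0.25, 0.02, 0, 0, -0.41, 0.87, 0.31, 0.02, 0, 0, -0.41, 0.84, 0.37, 0.02, 0, 0, -0.41]}}

```text
clock: 2.12
eef_pos: [0.4904, -0.1165, 0.2813]
eef_rot: [[0.303, 0.953, -0.0], [0.953, -0.303, -0.0], [-0.0, -0.0, -1.0]]
ft_force: [-0.4, -0.6, -0.4]
grip_width: 0.0856
grip_force: 0.0
```

Emit:
{"api": "step_arm", "payload": {"commands": [0.81, 0.43, 0.02, 0, 0, -0.41, 0.78, 0.49, 0.02, 0, 0, -0.41, 0.74, 0.54, 0.02, 0, 0, -0.41, 0, 0, 0, 0, 0, 0]}}

```text
clock: 2.62
eef_pos: [0.5698, -0.0388, 0.278]
eef_rot: [[0.093, 0.996, -0.001], [0.996, -0.093, 0.0], [0.0, -0.001, -1.0]]
ft_force: [-1.5, -0.4, -0.1]
grip_width: 0.0854
grip_force: 0.0
```

```bash
python3 - <<'E'
from h import *
w=cam('wrist','w1.png'); print(proj(w,(.571,-.04,.205)))
p=w['pixels'].astype(int)
E
```

```text
[324.36211502 270.29563655]
```

View pics/w1.png

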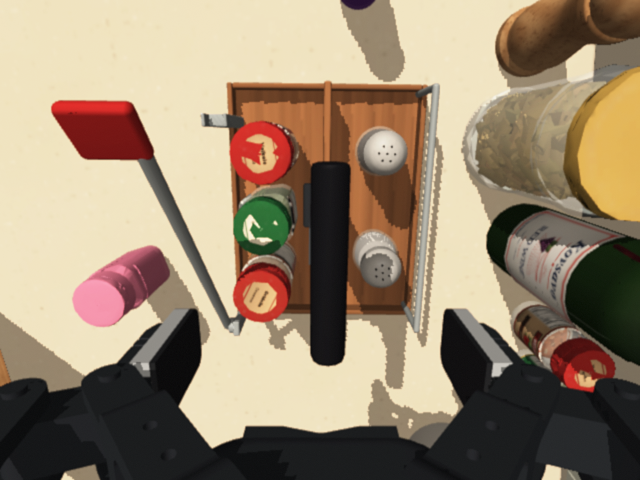

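The wrist picture shows the T-bar between the open fingers, running from (331,163) to (328,365). The tab is at (105,130), and the jars and shakers are clear.

```bash
python3 - <<'E'
from h import *
w=cam('wrist'); A=plane(w,331,166,.207);B=plane(w,328,361,.207);print(A,B,(A+B)/2,np.linalg.norm(A-B),np.degrees(np.arctan2(-(A-B)[0],(A-B)[1])))
o=r.get_obs();print(o['eef_pos'])
t=[plane(w,u,v,.218) for u,v in((53,101),(132,101),(152,159),(80,159))]; print(np.round(t,3).tolist())
M=(A+B)/2
plan([((M[0],M[1],.196),YC)],step=.03)
print(RC.T@(np.mean(t,0)-[M[0],M[1],0]))
E
```

```text
[0.57833298 0.01308963 0.207     ] [ 0.56709221 -0.09433244  0.207     ] [ 0.57271259 -0.04062141  0.207     ] 0.10800858922203804 -5.973755353157819
[ 0.56831668 -0.0405437   0.27858726]
[[0.457, 0.054, 0.218], [0.492, 0.051, 0.218], [0.496, 0.025, 0.218], [0.463, 0.028, 0.218]]
0 0.00,0.04,0.69,-0.00,0.00,0.00
1 0.00,0.04,0.69,-0.00,0.00,0.00
2 0.00,0.04,0.69,-0.00,0.00,0.00
[-0.10295698  0.07064217  0.218     ]
```

Emit:
{"api": "step_arm", "payload": {"commands": [0, 0.03, 0.69, 0, 0, 0, 0, 0.03, 0.69, 0, 0, 0, 0, 0.03, 0.69, 0, 0, 0, 0, 0, 0, 0, 0, 0]}}

```text
clock: 3.22
eef_pos: [0.5698, -0.0419, 0.1944]
eef_rot: [[0.098, 0.995, -0.005], [0.995, -0.098, 0.0], [-0.0, -0.005, -1.0]]
ft_force: [-0.3, 0.2, 0.1]
grip_width: 0.0856
grip_force: 0.0
```

Emit:
{"api": "step_arm", "payload": {"commands": [0, 0, 0, 0, 0, 0, 0, 0, 0, 0, 0, 0, 0, 0, 0, 0, 0, 0, 0, 0, 0, 0, 0, 0, 0, 0, 0, 0, 0, 0], "claw": 0, "squeeze": 50}}

```text
clock: 3.85
eef_pos: [0.5738, -0.0411, 0.1975]
eef_rot: [[0.096, 0.995, 0.004], [0.995, -0.096, -0.0], [0.0, 0.004, -1.0]]
ft_force: [4.2, -0.2, 3.5]
grip_width: 0.0186
grip_force: 50.6
```

Emit:
{"api": "step_arm", "payload": {"commands": [0, 0, -0.4, 0, 0, 0, 0, 0, -0.5, 0, 0, 0, 0, 0, -0.5, 0, 0, 0, 0, 0, -0.4, 0, 0, 0, 0, 0, 0, 0, 0, 0]}}

```text
clock: 4.47
eef_pos: [0.5737, -0.0411, 0.2688]
eef_rot: [[0.096, 0.995, 0.003], [0.995, -0.096, -0.0], [-0.0, 0.003, -1.0]]
ft_force: [5.8, -0.6, 0.7]
grip_width: 0.0185
grip_force: 50.8
```

Emit:
{"api": "step_arm", "payload": {"commands": [0, 0, -0.25, 0, 0, 0, 0, 0, -0.1, 0, 0, 0, 0, 0, 0, 0, 0, 0]}}

```text
clock: 4.85
eef_pos: [0.5737, -0.0411, 0.2815]
eef_rot: [[0.096, 0.995, 0.002], [0.995, -0.096, -0.0], [-0.0, 0.002, -1.0]]
ft_force: [7.5, -0.9, -3.3]
grip_width: 0.0184
grip_force: 50.5
```

Emit:
{"api": "step_arm", "payload": {"commands": [0, 0, -0.1, 0, 0, 0, 0, 0, 0, 0, 0, 0]}}

```text
clock: 5.1
eef_pos: [0.5737, -0.0411, 0.2853]
eef_rot: [[0.096, 0.995, 0.002], [0.995, -0.096, -0.0], [-0.0, 0.002, -1.0]]
ft_force: [7.3, -0.9, -4.7]
grip_width: 0.0185
grip_force: 50.3
```

Emit:
{"api": "step_arm", "payload": {"commands": [0, 0, -0.07, 0, 0, 0, 0, 0, 0, 0, 0, 0]}}

```text
clock: 5.35
eef_pos: [0.5737, -0.0411, 0.288]
eef_rot: [[0.096, 0.995, 0.002], [0.995, -0.096, -0.0], [-0.0, 0.002, -1.0]]
ft_force: [7.6, -1.8, -4.8]
grip_width: 0.0184
grip_force: 51.5
```

Not at the stop yet, so I creep on upwards.

Emit:
{"api": "step_arm", "payload": {"commands": [0, 0, -0.06, 0, 0, 0, 0, 0, 0, 0, 0, 0]}}

```text
clock: 5.6
eef_pos: [0.5737, -0.0411, 0.2881]
eef_rot: [[0.096, 0.995, -0.001], [0.995, -0.096, -0.0], [-0.0, -0.001, -1.0]]
ft_force: [10.5, -0.6, -13.1]
grip_width: 0.0184
grip_force: 50.5
```

Emit:
{"api": "step_arm", "payload": {"commands": [0, 0, -0.06, 0, 0, 0, 0, 0, 0, 0, 0, 0]}}

```text
clock: 5.85
eef_pos: [0.5737, -0.0411, 0.2882]
eef_rot: [[0.096, 0.995, -0.004], [0.995, -0.096, 0.0], [-0.0, -0.004, -1.0]]
ft_force: [13.0, -1.2, -21.3]
grip_width: 0.0185
grip_force: 50.6
```

The handle is at its end stop: 90.5 mm of travel, and the force is climbing. I ease down and see whether it holds.

Emit:
{"api": "step_arm", "payload": {"commands": [0, 0, 0.1, 0, 0, 0, 0, 0, 0.1, 0, 0, 0, 0, 0, 0, 0, 0, 0]}}

```text
clock: 6.22
eef_pos: [0.5737, -0.0411, 0.286]
eef_rot: [[0.096, 0.995, 0.003], [0.995, -0.096, -0.0], [-0.0, 0.003, -1.0]]
ft_force: [6.2, -1.0, 0.1]
grip_width: 0.0187
grip_force: 53.1
```

Emit:
{"api": "step_arm", "payload": {"commands": [0, 0, 0, 0, 0, 0, 0, 0, 0, 0, 0, 0, 0, 0, 0, 0, 0, 0, 0, 0, 0, 0, 0, 0, 0, 0, 0, 0, 0, 0], "claw": 100}}

```text
clock: 6.85
eef_pos: [0.5721, -0.041, 0.2859]
eef_rot: [[0.096, 0.995, -0.0], [0.995, -0.096, 0.0], [0.0, -0.0, -1.0]]
ft_force: [0.1, -0.0, -0.6]
grip_width: 0.0853
grip_force: 0.0
```

```bash
python3 - <<'E'
from h import *
a=cam('scene');b=cam('wrist')
x=cv2.resize(a['pixels'][160:380,260:460],(545,600),interpolation=2)
cv2.imwrite('pics/c3.png',x)
E
```

```text
(no output)
```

View pics/c3.png

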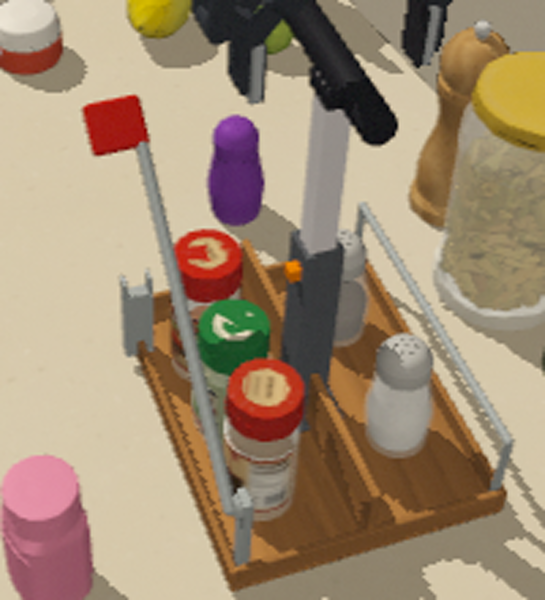

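The crop shows the orange button out at (293,270), and the handle up and free. The jars and shakers are all standing. Next is the bar.

```bash
python3 - <<'E'
from h import *
M=np.array([.573,-.0408,0])
W=lambda x,y,z:M+RC@np.array([x,y,z])
plan([(W(0,0,.340),YC),(W(-.105,.069,.34),YC),(W(-.105,.069,.25),YC),(W(-.105,.090,.202),YC),(W(-.105,.108,.167),YC),(W(-.105,.12,.129),YC),(W(-.105,.123,.092),YC)])
E
```

```text
0 0.00,0.01,-0.68,-0.00,0.00,0.00
1 0.00,0.01,-0.68,-0.00,0.00,0.00
2 0.43,-0.66,0.00,0.00,-0.00,-0.00
3 0.43,-0.66,0.00,0.00,-0.00,-0.00
4 0.43,-0.66,0.00,0.00,-0.00,-0.00
5 0.43,-0.66,0.00,0.00,-0.00,-0.00
6 -0.00,-0.00,0.75,0.00,0.00,-0.00
7 -0.00,-0.00,0.75,0.00,0.00,-0.00
8 -0.00,-0.00,0.75,0.00,0.00,-0.00
9 0.26,-0.00,0.60,0.00,0.00,-0.00
10 0.26,-0.00,0.60,0.00,0.00,-0.00
11 0.23,0.00,0.44,0.00,0.00,-0.00
12 0.23,0.00,0.44,0.00,0.00,-0.00
13 0.15,-0.00,0.47,0.00,0.00,-0.00
14 0.15,-0.00,0.47,0.00,0.00,-0.00
15 0.07,-0.00,0.92,0.00,0.00,-0.00
```

Emit:
{"api": "step_arm", "payload": {"commands": [0, 0, -0.68, 0, 0, 0, 0, 0, -0.68, 0, 0, 0, 0, 0, 0, 0, 0, 0]}}

```text
clock: 7.32
eef_pos: [0.5733, -0.041, 0.3428]
eef_rot: [[0.096, 0.995, 0.005], [0.995, -0.096, -0.0], [0.0, 0.005, -1.0]]
ft_force: [-0.2, 0.5, -0.7]
grip_width: 0.0857
grip_force: 0.0
```

Emit:
{"api": "step_arm", "payload": {"commands": [0.43, -0.66, 0, 0, 0, 0, 0.43, -0.66, 0, 0, 0, 0, 0.43, -0.66, 0, 0, 0, 0, 0.43, -0.66, 0, 0, 0, 0, 0, 0, 0, 0, 0, 0], "claw": 0}}

```text
clock: 7.95
eef_pos: [0.472, 0.0385, 0.3399]
eef_rot: [[0.094, 0.996, -0.001], [0.996, -0.094, 0.0], [-0.0, -0.001, -1.0]]
ft_force: [0.4, 0.3, 0.3]
grip_width: 0.0
grip_force: 0.0
```

Emit:
{"api": "step_arm", "payload": {"commands": [0, 0, 0.75, 0, 0, 0, 0, 0, 0.75, 0, 0, 0, 0, 0, 0.75, 0, 0, 0, 0, 0, 0, 0, 0, 0]}}

```text
clock: 8.45
eef_pos: [0.4721, 0.037, 0.2474]
eef_rot: [[0.096, 0.995, -0.006], [0.995, -0.096, -0.001], [-0.001, -0.006, -1.0]]
ft_force: [0.1, 0.3, 0.8]
grip_width: -0.0004
grip_force: 0.0
```

```bash
python3 - <<'E'
from h import *
a=cam('scene')
x=cv2.resize(a['pixels'][120:370,220:460],(576,600),interpolation=2)
cv2.imwrite('pics/c4.png',x)
E
```

```text
(no output)
```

View pics/c4.png

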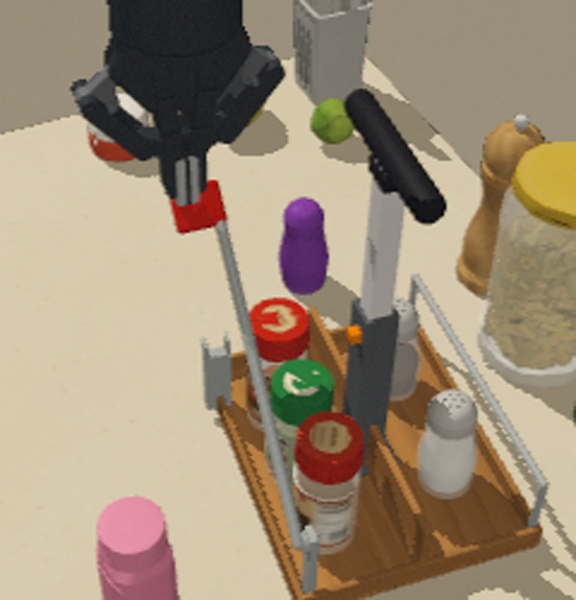

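The fingertips at (188,205) are just above the red tab (198,207), and the handle is still up with the button out at (355,335). I push down along the arc.

Emit:
{"api": "step_arm", "payload": {"commands": [0.26, 0, 0.55, 0, 0, 0, 0.26, 0, 0.55, 0, 0, 0, 0, 0, 0, 0, 0, 0]}}

```text
clock: 8.88
eef_pos: [0.4756, 0.0585, 0.2062]
eef_rot: [[0.095, 0.995, -0.001], [0.995, -0.095, -0.0], [-0.0, -0.001, -1.0]]
ft_force: [0.2, 0.1, -0.3]
grip_width: -0.0001
grip_force: 0.0
```

Emit:
{"api": "step_arm", "payload": {"commands": [0.23, 0, 0.44, 0, 0, 0, 0.23, 0, 0.44, 0, 0, 0, 0, 0, 0, 0, 0, 0]}}

```text
clock: 9.25
eef_pos: [0.4777, 0.0766, 0.1717]
eef_rot: [[0.095, 0.995, -0.0], [0.995, -0.095, -0.0], [-0.0, -0.0, -1.0]]
ft_force: [-0.3, -0.7, 0.6]
grip_width: -0.0004
grip_force: 0.0
```

Emit:
{"api": "step_arm", "payload": {"commands": [0.15, 0, 0.47, 0, 0, 0, 0.15, 0, 0.47, 0, 0, 0, 0, 0, 0, 0, 0, 0]}}

```text
clock: 9.62
eef_pos: [0.4786, 0.0882, 0.134]
eef_rot: [[0.096, 0.995, -0.001], [0.995, -0.096, -0.0], [-0.0, -0.0, -1.0]]
ft_force: [-0.2, -0.1, -0.0]
grip_width: -0.0002
grip_force: 0.0
```

Emit:
{"api": "step_arm", "payload": {"commands": [0.04, 0, 0.4, 0, 0, 0, 0.03, 0, 0.4, 0, 0, 0, 0, 0, 0, 0, 0, 0]}}

```text
clock: 10.0
eef_pos: [0.4791, 0.0909, 0.1022]
eef_rot: [[0.096, 0.995, -0.0], [0.995, -0.096, -0.0], [-0.0, -0.0, -1.0]]
ft_force: [0.2, 0.5, 0.5]
grip_width: 0.0001
grip_force: 0.0
```

Emit:
{"api": "step_arm", "payload": {"commands": [0, 0, 0.2, 0, 0, 0, 0, 0, 0.1, 0, 0, 0, 0, 0, 0, 0, 0, 0]}}

```text
clock: 10.38
eef_pos: [0.4794, 0.0913, 0.0901]
eef_rot: [[0.096, 0.995, 0.001], [0.995, -0.096, -0.0], [0.0, 0.001, -1.0]]
ft_force: [0.9, -0.5, 0.8]
grip_width: -0.0002
grip_force: 0.9
```

Emit:
{"api": "step_arm", "payload": {"commands": [0, 0, 0.05, 0, 0, 0, 0, 0, 0.05, 0, 0, 0, 0, 0, 0, 0, 0, 0]}}

```text
clock: 10.75
eef_pos: [0.4796, 0.0913, 0.0893]
eef_rot: [[0.096, 0.995, 0.003], [0.995, -0.096, 0.0], [0.0, 0.003, -1.0]]
ft_force: [-7.6, -1.1, 25.2]
grip_width: 0.0001
grip_force: 13.0
```

```bash
python3 - <<'E'
from h import *
a=cam('scene')
x=cv2.resize(a['pixels'][120:370,220:460],(576,600),interpolation=2)
cv2.imwrite('pics/c5.png',x)
E
```

```text
(no output)
```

View pics/c5.png

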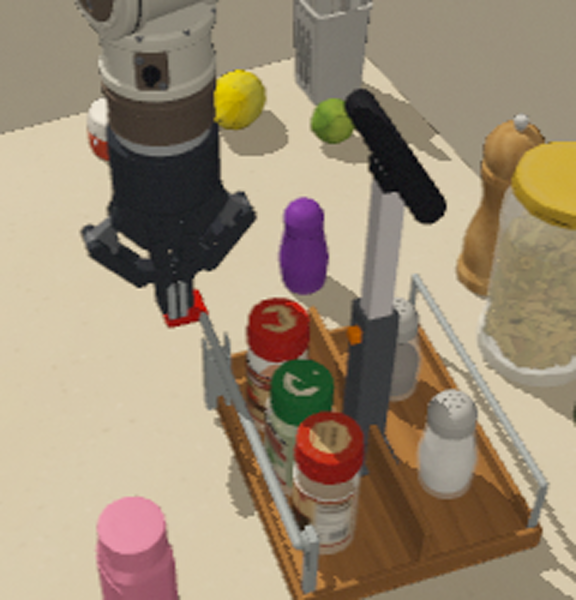

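The bar lies in its catch at (210,340), with the tab pressed to the hard stop (tip z 78 mm, 25 N). I retreat straight up.

Emit:
{"api": "step_arm", "payload": {"commands": [0, 0, -0.3, 0, 0, 0, 0, 0, -0.7, 0, 0, 0, 0, 0, -0.9, 0, 0, 0, 0, 0, -0.9, 0, 0, 0, 0, 0, 0, 0, 0, 0]}}

```text
clock: 11.42
eef_pos: [0.4809, 0.0918, 0.2005]
eef_rot: [[0.096, 0.995, 0.006], [0.995, -0.096, 0.001], [0.002, 0.006, -1.0]]
ft_force: [0.5, 0.4, 0.6]
grip_width: 0.0
grip_force: 0.0
```

```bash
python3 - <<'E'
from h import *
a=cam('scene')
x=cv2.resize(a['pixels'][120:370,220:460],(576,600),interpolation=2)
cv2.imwrite('pics/c6.png',x)
E
```

```text
(no output)
```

View pics/c6.png

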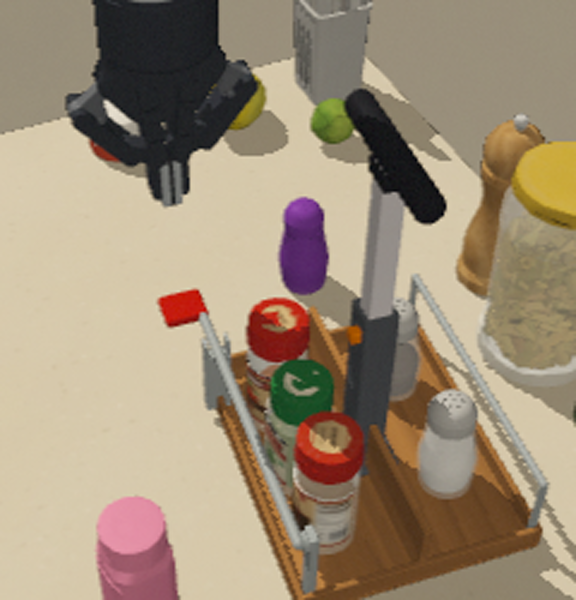

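The bar is down in the catch (tab at 183,307) and the arm is clear of it. The handle is up with the button out at (355,335), and everything is still standing.

```bash
python3 -c "
from station import r
print(r.sign_off())"
```

```text
the job is handed in; nothing more can be done
None
```

The caddy is ready to carry and handed in at about 11.5 s: the front bar is down in its catch, the handle is locked up with its orange button out, the jars and shakers are still standing, and the arm is clear of everything.

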